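# Probe the implant socket through the guide ring

## Task

Slide the carriage with the enlarged jaw model along its track until the model's socket lies directly under the blue guide ring, and let go of it there. Then take the probe out of its stand by the green handle and lower its rod upright through the ring into the socket until the red band on the rod is level with the ring, without the rod ever touching the ring or the model. Finish still holding the probe there, centred in the ring and motionless, with the jar, dish and plaster cast left where they stand.

Things in the scene. Friction and masses are not known exactly. Their poses are not given: they have to be found in the camera images.
- track: Aluminium slide base fixed to the table, 160 (x) x 250 (y) mm, 12 mm high. Origin at the centre of its underside; the carriage slides along its y axis (130 mm of travel, plain friction of about 2.5 N, no spring: it stays where it is left). It may stand turned by up to 15 degrees.
- carriage: Sliding grey plate 150 (x) x 100 (y) x 9 mm on the track, with the pink jaw model (56 x 100 mm, 36 mm high, two ivory teeth up to 80 mm above the table) on its far (+x) half and the black grip on its near half. Origin at the centre of the plate's underside, 15 mm above the table; axes parallel to the track's.
- socket (a point): Centre of the mouth of the round upright socket in the pink model, between the two teeth, 60 mm above the table. The socket is 20 mm wide and 36 mm deep. 40 mm to the +x side of the carriage's origin.
- slide_grip (a point): Centre of the top of the carriage's black grip, an upright block 28 (x) x 14 (y) mm with a white line on top; its top is 72 mm above the table and it stands 48 mm proud of the plate. 55 mm to the -x side of the carriage's origin, 95 mm from the socket.
- guide: Steel post with an arm that carries the blue guide ring over the track, fixed to the table; the post (112 mm high) stands 88 mm to the +x side of the ring. Origin on the table under the ring's centre; axes parallel to the track's. The ring lies exactly on the line along which the socket travels; where along the track varies.
- ring (a point): Centre of the blue ring's upper face, 100 mm above the table. The ring is 34 mm wide outside, its bore 18 mm, 12 mm high (from 88 to 100 mm above the table).
- stand: White round tube, 36 mm wide and 96 mm high, on a steel foot 72 mm wide, fixed to the table; the probe hangs in its 14 mm bore by its flange. Origin at the centre of the underside.
- probe: Probe, 80 g give or take, upright in the stand at the start: steel rod 8 mm thick from 0 to 90 mm, dark flange 28 mm wide from 90 to 95 mm, round green handle 18 mm thick from 95 to 135 mm, all measured from the rod's tip along the probe's z axis (up towards the handle). Origin at the tip.
- tip (a point): The lower end of the probe's rod, on its axis (= the probe's origin).
- band (a point): Point on the rod's axis 52 mm above the tip, the middle of the 12 mm high red band (46 to 58 mm above the tip); when the band is level with the ring the tip hangs 18 mm deep in the socket.
- jar: Small closed jar, 44 mm wide, 60 mm high, loose bystander. Origin at the centre of its underside.
- dish: Small white ceramic bowl, 52 mm wide, 30 mm high, loose bystander. Origin at the centre of its underside.
- cast: Plaster cast of a dental arch on a round base, 68 mm wide, about 28 mm high, loose bystander. Origin at the centre of its underside.

How it is judged:
On the way, in this order (a step that is already met when the one before it is completed fails the run):
1. the carriage stands, let go, with the socket under the guide ring (horizontal distance between socket and ring below 0.004 m and linear speed of carriage below 0.005 m/s and contact force between the fingers and carriage below 0.1 N), for 0.2 s.
2. the probe is lifted out of its stand in the gripper (height (world z) of tip above 0.1 m and contact force between the fingers and probe above 0.5 N), for 0.1 s.
At the end, for the whole second after the job is handed in: Gripper holds the probe still, within 4 deg of upright, rod within 3 mm of the ring axis, band middle within 8 mm of the ring mid-height, tip within 5 mm of the socket axis, touching neither ring nor model; socket within 4 mm of the ring axis; jar, dish, cast within 15 mm of their start (horizontal distance between band and ring below 0.003 m and horizontal distance between tip and socket below 0.005 m and angle between probe's own z axis and vertical below 0.07 rad and z of band in the frame of ring between -0.014 and 0.002 m and contact force between the fingers and probe above 0.5 N and contact force between probe and guide below 0.1 N and contact force between probe and carriage below 0.1 N and linear speed of probe below 0.01 m/s and horizontal distance between socket and ring below 0.004 m and distance of each of jar, dish, cast from where it was at the start of the episode below 0.015 m); the arm keeps its last pose, push and grip.
It fails at once if the probe touches the ring, its arm or its post (contact force between probe and guide above 0.2 N).
It fails at once if the probe touches the model or its carriage (contact force between probe and carriage above 0.2 N).
It fails at once if a bystander is pushed away (distance of any of jar, dish, cast from where it was at the start of the episode above 0.02 m).
It also fails if it takes over 64 s, if anything falls off the work surface, if the arm or the gripper's body presses on something with over 40 N, if the wrist force passes 120 N, or if a joint passes its speed limit or range.

## Robot

A 7-joint arm with a two-finger parallel gripper is mounted at the origin on the work surface. World frame = base frame: x ahead of the robot, y to its left, z up, the work surface at z = 0. Lengths are in m, angles in rad, forces in N, time in s.
With the tool pointing down it reaches from about 0.425 to 0.875 m from the base axis. Payload 4.7 kg.
Tool frame: the origin (TCP) lies between the finger pads; the fingertips stand ctrl.tip_reach ahead of it and the grasp point (between the pads) lies 5 mm behind it (ctrl.tip_reach is the distance from the TCP to the fingertips, in m); z points along the fingers, y is the direction in which the jaws open and shut (so a half turn about z gives the same grasp; the last joint's range is limited). The gripper opens to 87 mm and grips with 3 to 60 N. Pads are 19 mm wide; open, the fingers measure 117 mm over their backs; the gripper's body (75 mm by 190 mm) begins 51 mm behind the grasp point.
Start: joints at [1.281, 0.321, -0.07, 1.45, 0.023, 1.371, -0.057], TCP at [0.194, -0.62, 0.237] pointing down, gripper open.
Joint ranges: [-2.86, 2.86], [-0.3, 2.09], [-1.38, 1.24], [0.06, 2.45], [-1.56, 4.7], [0.09, 2.05], [-2.69, 2.69]. Speed limits (rad/s): [2.57, 2.57, 3.14, 3.14, 3.14, 3.14, 3.14].

## Interface

Orientations are given as a rotation vector (axis times angle).
In Python, from bench import ctrl gives the robot as it stands.
- The arm moves only by the shell command python3 -m handwheel 'ROWS' [FORCE]. ROWS is JSON, a list of rows, each a list of 7 numbers: the shift along the tool's x, y, z in mm, then the turn, a rotation vector about the tool's x, y, z in rad, then the gripper's target within -1 to 1 (shut at 1, half-way at 0, fully open at -1). In form: [[dx, dy, dz, ax, ay, az, grip], ...]. A call has 1 to 12 rows; each row is the pose to reach, as a shift and turn from the pose commanded when the call began, along the tool's axes at that moment; what a row does not reach only later rows make up. A row lasts 1/8 s, in which the tool goes at most 62.5 mm and 10.7 degrees, less where a joint would pass 70% of its speed; a pose out of reach is approached as far as the arm can. A call with a gripper value outside its range is refused whole. The fingers move at their own pace and stop on an object; FORCE is the grip in N (left out, the last holds). Time passes only in rows, so rows that repeat a pose let the fingers close. It gives the time, the measured TCP pose, the force and the opening at its end, in the units of the state.
- ctrl.get_state(): the state, without advancing time (a new reading comes with each control period).
- ctrl.get_image(name): name is "scene" or "top" or "wrist"; returns the picture (420x560x3 uint8, red, green, blue); there is no depth.
- ctrl.camera_model(name): a dict with "mtx" (3x3 intrinsics, pixels), "xyz" and "orientation" of the camera in the world. Camera axes: x right, y up, looking along -z (the intrinsics and any distortion apply to the point x, -y, -z); pixel columns grow to the right and rows downward; lengths in m; the calibration is good to about 2 mm. A picture is of the moment at which its call begins: read the wrist's pose just before it. camera_model takes no time and is no camera call; for the wrist camera it gives the pose at the moment of the call.
- ctrl.close_job(): hands the job in, once; it reports no verdict.
The state is a dict: "time": time; "joint_positions": joint angles; "qd": joint speeds; "joint_torque": joint torques, N m; "position": TCP position; "tool_rot": TCP orientation; "ft_force": force on the tool from outside, world axes, zero at the start; "torque": the same for the moment, N m; "grip_width": opening from 0.0 (shut) to 1.0 (fully open).
Only numpy, scipy, OpenCV 4.12 (cv2) and the standard library are available. Lean on these libraries where they do the work, as an engineer would, in place of code of your own. Each camera call takes 0.05 s, during which the arm holds its last target.

## Working session

There is one attempt and no reset: what is moved stays moved. The work goes in short steps, Python scripts to look and compute and a shell command to move; the robot and the scene stay as the last step left them, time stands still between calls to the robot, and variables do not carry over. Pictures are saved under pics/ and viewed, and the job is handed in when it is done.

```bash
ls; mkdir -p pics; python3 - <<'E'
from bench import ctrl
import cv2
print(ctrl.get_state()); print(ctrl.tip_reach)
for n in ("scene","top","wrist"):
    m=ctrl.camera_model(n); print(n,m)
    cv2.imwrite(f"pics/{n}0.png",ctrl.get_image(n)[:,:,::-1])
E
```

```text
pics
{'time': 0.0, 'joint_positions': array([ 1.28108064,  0.32178518, -0.0701106 ,  1.45168396,  0.02258052,
        1.37077465, -0.05690358]), 'qd': array([ 9.25319007e-04,  5.46504252e-04, -4.24736104e-05,  1.04241244e-03,
        2.09773480e-03, -1.36701539e-05,  3.06791538e-05]), 'joint_torque': array([ 2.95776736e-04, -4.91292143e+01, -4.03476460e-01, -3.12529421e+01,
       -6.38942141e-02,  4.39342414e-02,  1.60000941e-04]), 'position': array([ 0.19427479, -0.61973843,  0.23548173]), 'tool_rot': array([-3.10359389e+00, -4.75196501e-01,  5.52742009e-04]), 'ft_force': array([ 1.33340773, -0.09114154,  0.07306659]), 'torque': array([-0.03374853,  0.01653549, -0.02843468]), 'grip_width': 1.0026873632561804}
0.014
scene {'mtx': array([[473.22670934,   0.        , 281.49696179],
       [  0.        , 473.22670934, 206.81536419],
       [  0.        ,   0.        ,   1.        ]]), 'xyz': array([ 1.21163545, -0.29736303,  0.53760543]), 'orientation': array([0.89844805, 0.59199014, 1.09471252])}
top {'mtx': array([[395.99377051,   0.        , 281.55023289],
       [  0.        , 395.99377051, 216.46041504],
       [  0.        ,   0.        ,   1.        ]]), 'xyz': array([ 0.43764363, -0.0303456 ,  0.81233292]), 'orientation': array([ 0.14521265, -0.11845051, -1.57237397])}
wrist {'mtx': array([[351.7562964 ,   0.        , 274.71239471],
       [  0.        , 351.7562964 , 208.4107425 ],
       [  0.        ,   0.        ,   1.        ]]), 'xyz': array([ 0.26633004, -0.59629884,  0.38388169]), 'orientation': array([-0.23675437,  0.17636864, -1.25844627])}
```

View pics/scene0.png

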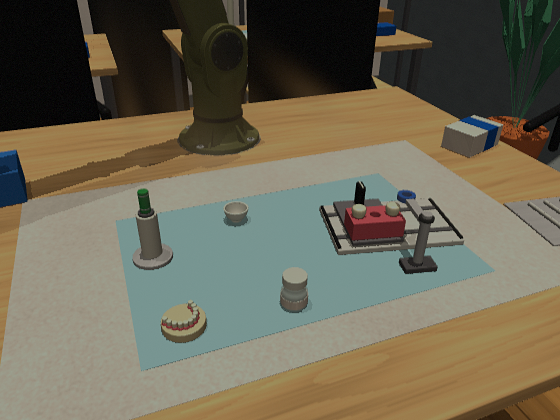

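View pics/top0.png

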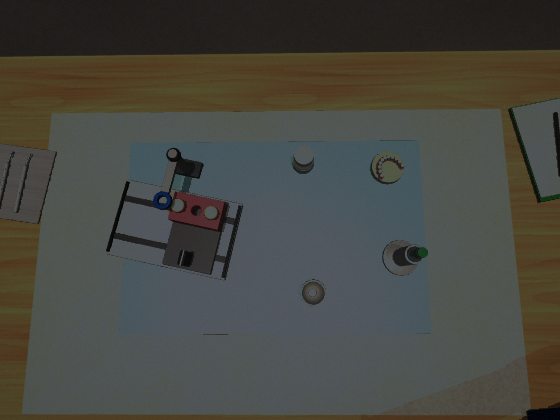

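View pics/wrist0.png

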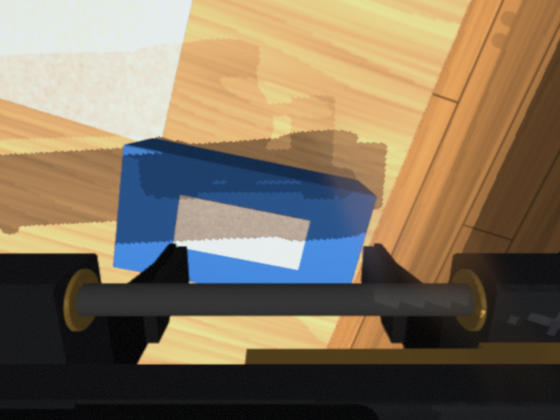

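The scene view shows the stand with the green probe at (145,215), the carriage with pink model at (375,220) and the ring at (406,196). In the top view the ring is at (163,200), the socket at (197,210), the grip at (186,257) and the probe handle at (422,252). The wrist view shows only a blue box. Next I'll enlarge these areas.

```bash
cat > h.py <<'E'
import numpy as np, cv2
from scipy.spatial.transform import Rotation as R
from bench import ctrl
def unproj(m,px,z):
    M=m["mtx"];d=np.array([(px[0]-M[0,2])/M[0,0],-(px[1]-M[1,2])/M[1,1],-1.])
    d=R.from_rotvec(m["orientation"]).apply(d);o=np.array(m["xyz"]);return o+d*(z-o[2])/d[2]
def proj(m,p):
    q=R.from_rotvec(m["orientation"]).inv().apply(np.array(p)-m["xyz"]);M=m["mtx"]
    return np.array([M[0,2]+M[0,0]*q[0]/-q[2],M[1,2]+M[1,1]*-q[1]/-q[2]])
def crop(img,x0,y0,w,h,f,name,gain=1.0):
    c=np.clip(img[y0:y0+h,x0:x0+w,::-1].astype(float)*gain,0,255).astype(np.uint8)
    cv2.imwrite(name,cv2.resize(c,None,fx=f,fy=f,interpolation=cv2.INTER_CUBIC))
E
python3 - <<'E'
from h import *
t=cv2.imread('pics/top0.png')[:,:,::-1]; s=cv2.imread('pics/scene0.png')[:,:,::-1]
crop(t,100,140,160,150,4.5 if 0 else 4,'pics/t_a.png',2.2)
crop(t,370,220,80,70,8,'pics/t_b.png',2.2)
crop(s,310,170,160,110,5,'pics/s_a.png',1.6)
crop(s,120,180,70,90,6,'pics/s_b.png',1.6)
E
```

```text
(no output)
```

View pics/t_a.png

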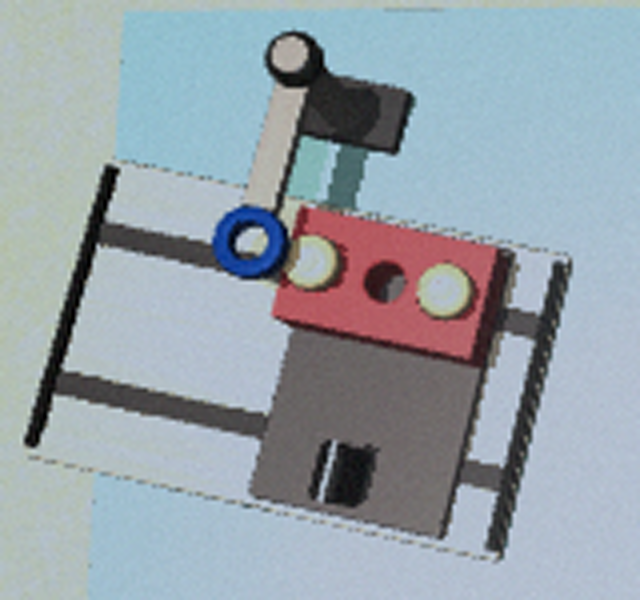

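View pics/t_b.png

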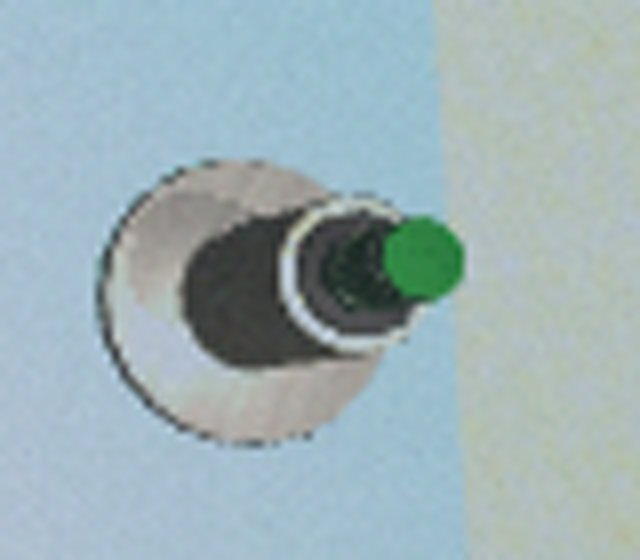

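View pics/s_a.png

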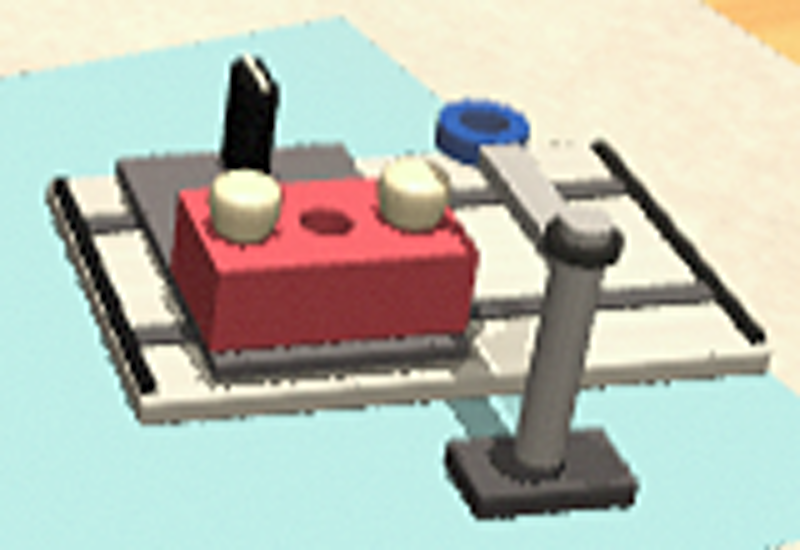

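View pics/s_b.png

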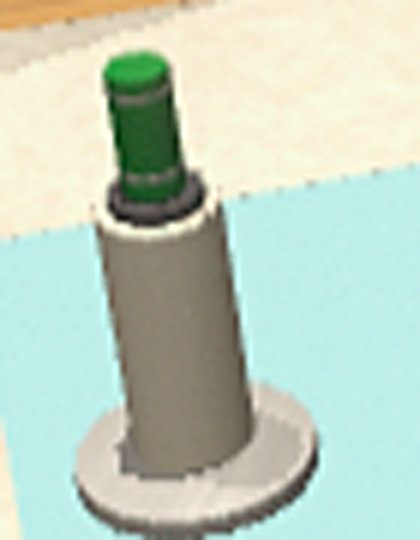

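```bash
python3 - <<'E'
from h import *
t=ctrl.camera_model('top'); s=ctrl.camera_model('scene')
f=lambda x0,y0,k,c:(x0+(c[0]+.5)/k-.5,y0+(c[1]+.5)/k-.5)
T=lambda c:f(100,140,4,c); T2=lambda c:f(370,220,8,c); S=lambda c:f(310,170,5,c); S2=lambda c:f(120,180,6,c)
for n,m,p,z in [("ring",t,T((251,242)),.1),("ring s",s,S((485,124)),.1),("socket",t,T((385,282)),.06),("socket s",s,S((327,221)),.06),
 ("grip",t,T((326,470)),.072),("grip s",s,S((252,72)),.072),("probe",t,T2((424,258)),.141),("probe s",s,S2((137,69)),.141),("tube",t,T2((352,274)),.096),
 ("tube s",s,S2((157,207)),.096),
 ("trackTL",t,T((112,162)),.012),("trackTR",t,T((571,260)),.012),("trackBR",t,T((498,558)),.012),("trackBL",t,T((28,455)),.012),
 ("platebl",t,T((250,494)),.024),("platebr",t,T((443,537)),.024),("post",t,T((292,58)),.112),
 ("jar",t,(303,158),.06),("dish",t,(313,292),.03),("cast",t,(387,168),.028)]:
    print(n,np.round(unproj(m,p,z)[:2]*1000,1))
E
```

```text
ring [590.5 201.6]
ring s [594.7 202.4]
socket [578.8 148.4]
socket s [579.9 149.5]
grip [487.2 170.4]
grip s [486.8 168.5]
probe [ 489.3 -256.3]
probe s [ 492.6 -256.1]
tube [ 489.3 -255.2]
tube s [ 493.2 -256.7]
trackTL [652.8 305.6]
trackTR [598.6  63.8]
trackBR [446.8  98.5]
trackBL [499.6 339.2]
platebl [478.7 220.9]
platebr [457.1 124.1]
post [674.8 182.7]
jar [681.9 -60.6]
dish [421.2 -77.6]
cast [ 669.3 -233. ]
```

```bash
cat >> h.py <<'E'
def shift(x,y,z,yaw,st=None):
    "tool-frame shift mm and rotvec from current pose to TCP (x,y,z m), tool down, tool x at yaw deg"
    st=st or ctrl.get_state();R0=R.from_rotvec(st["tool_rot"])
    d=R0.inv().apply(np.array([x,y,z])-st["position"])*1000
    Rt=R.from_euler('z',yaw,degrees=True)*R.from_rotvec([np.pi,0,0])
    print("shift",np.round(d,1),"turn",np.round((R0.inv()*Rt).as_rotvec(),4))
def where():
    st=ctrl.get_state();Q=R.from_rotvec(st["tool_rot"]).as_matrix()
    print("t %.2f"%st["time"],"tcp mm",np.round(st["position"]*1000,1),"yaw %.2f"%np.degrees(np.arctan2(Q[1,0],Q[0,0])),"tilt %.2f"%np.degrees(np.arccos(-Q[2,2])),"F",np.round(st["ft_force"],2),"w",round(st["grip_width"],3))
E
python3 - <<'E'
from h import *
where(); shift(.49,-.15,.26,-12.5); shift(.485,.165,.26,-12.5)
E
```

```text
t 0.15 tcp mm [ 194.3 -619.9  235.7] yaw 17.41 tilt 0.08 F [0.26 1.48 0.68] w 1.0
shift [ 422.8 -359.9  -23.8] turn [-1.40e-03  5.00e-04  5.22e-01]
shift [ 512.2 -662.   -23.4] turn [-1.40e-03  5.00e-04  5.22e-01]
```

```bash
python3 -m handwheel '[[20,-15,-15,0,0,0.06,-1],[65,-52,-24,0,0,0.15,-1],[108,-92,-24,0,0,0.24,-1],[152,-130,-24,0,0,0.33,-1],[198,-168,-24,0,0,0.42,-1],[243,-206,-24,0,0,0.5,-1],[288,-245,-24,0,0,0.522,-1],[333,-284,-24,0,0,0.522,-1],[378,-322,-24,0,0,0.522,-1],[423,-360,-24,0,0,0.522,-1]]'; python3 - <<'E'
from h import *
where(); shift(.485,.165,.26,-12.5)
E
```

```text
time: 1.4
position: [0.491, -0.1486, 0.2605]
tool_rot: [3.122, -0.342, 0.0]
ft_force: [-0.4, 0.2, -0.8]
grip_width: 1.002
t 1.40 tcp mm [ 491.  -148.6  260.5] yaw -12.52 tilt 0.04 F [-0.38  0.21 -0.76] w 1.002
shift [ -73.8 -304.8    0.4] turn [ 0.0006 -0.0003 -0.0003]
```

```bash
python3 -m handwheel '[[-12,-50,0,0,0,0,-1],[-25,-102,0,0,0,0,-1],[-38,-155,0,0,0,0,-1],[-50,-207,0,0,0,0,-1],[-62,-258,0,0,0,0,-1],[-74,-305,0,0,0,0,-1],[-74,-305,0,0,0,0,-1],[-74,-305,0,0,0,0,-1]]'; python3 - <<'E'
from h import *
where(); m=ctrl.camera_model('wrist'); im=ctrl.get_image('wrist'); np.save('m1.npy',m,allow_pickle=True); cv2.imwrite('pics/w1.png',im[:,:,::-1])
for p in [(.592,.202,.1),(.579,.149,.06),(.487,.170,.072)]: print(proj(m,p))
E
```

```text
time: 2.4
position: [0.4841, 0.1628, 0.2602]
tool_rot: [3.122, -0.342, -0.001]
ft_force: [0.0, -1.5, 0.1]
grip_width: 0.997
t 2.40 tcp mm [484.1 162.8 260.2] yaw -12.51 tilt 0.06 F [ 0.01 -1.48  0.07] w 0.997
[201.93311923  81.37825469]
[268.69931325  85.91467127]
[268.39482939 187.18782587]
```

View pics/w1.png

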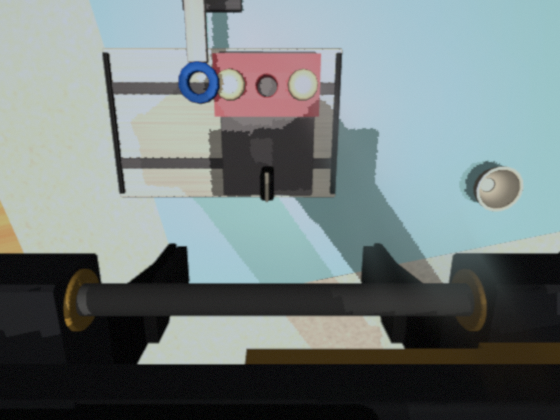

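The wrist view shows the ring at about (199,82), the socket at (267,86) and the grip top at (267,185). Each is within 3 px of the predicted position, and the track is parallel to the image.

```bash
python3 - <<'E'
from h import *
im=cv2.imread('pics/w1.png')[:,:,::-1]; crop(im,165,40,160,120,5,'pics/w1a.png',1.5); crop(im,235,150,70,60,8,'pics/w1b.png',2)
E
```

```text
(no output)
```

View pics/w1a.png

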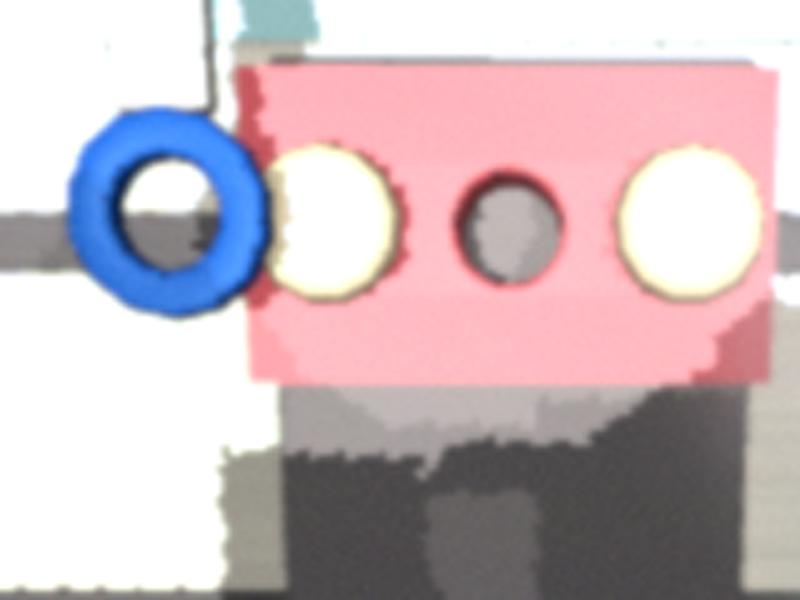

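View pics/w1b.png

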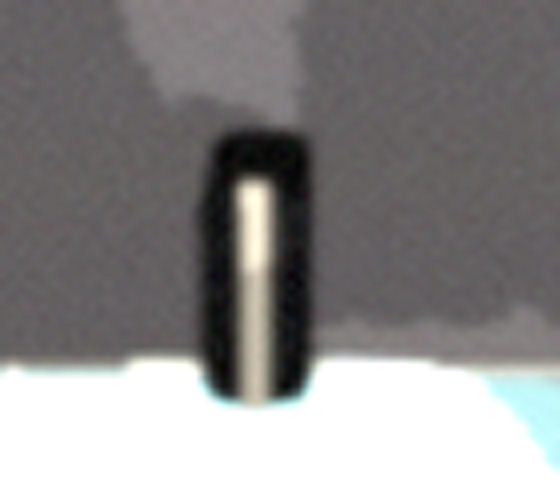

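```bash
python3 - <<'E'
from h import *
m=np.load('m1.npy',allow_pickle=True).item()
f=lambda x0,y0,k,c:(x0+(c[0]+.5)/k-.5,y0+(c[1]+.5)/k-.5)
r=unproj(m,f(165,40,5,(167,205.5)),.1);s=unproj(m,f(165,40,5,(509,226.5)),.06);g=unproj(m,f(235,150,8,(255.5,290)),.072)
for v in (r,s,g): print(np.round(v*1000,1))
a=np.radians(-12.5);X=np.array([np.cos(a),np.sin(a)]);Y=np.array([-X[1],X[0]])
print("s->r along x,y",(r-s)[:2]@X*1e3,(r-s)[:2]@Y*1e3,"g->s",(s-g)[:2]@X*1e3,(s-g)[:2]@Y*1e3)
shift(g[0],g[1],.055,-12.5)
E
```

```text
[593.2 205.  100. ]
[580.3 150.9  60. ]
[488.7 171.5  72. ]
s->r along x,y 0.8505468382337128 55.62869718989181 g->s 93.89077682783925 -0.28403427230822875
shift [  2.4 -10.4 205.2] turn [ 0.001   0.0004 -0.0019]
```

```bash
python3 -m handwheel '[[2.4,-10.4,20,0,0,0,-1],[2.4,-10.4,65,0,0,0,-1],[2.4,-10.4,110,0,0,0,-1],[2.4,-10.4,155,0,0,0,-1],[2.4,-10.4,190,0,0,0,-1],[2.4,-10.4,205,0,0,0,-1],[2.4,-10.4,205,0,0,0,-1],[2.4,-10.4,205,0,0,0,-1]]'; python3 - <<'E'
from h import *
where(); shift(.4887,.1715,.055,-12.5)
m=ctrl.camera_model('wrist'); im=ctrl.get_image('wrist'); np.save('m2.npy',m,allow_pickle=True); cv2.imwrite('pics/w2.png',im[:,:,::-1])
E
```

```text
time: 3.45
position: [0.4898, 0.1736, 0.0567]
tool_rot: [-3.122, 0.342, -0.003]
ft_force: [-0.9, -0.1, -0.3]
grip_width: 1.004
t 3.45 tcp mm [489.8 173.6  56.7] yaw -12.52 tilt 0.13 F [-0.93 -0.14 -0.34] w 1.004
shift [-0.6  2.3  1.7] turn [-0.001  -0.002  -0.0003]
```

View pics/w2.png

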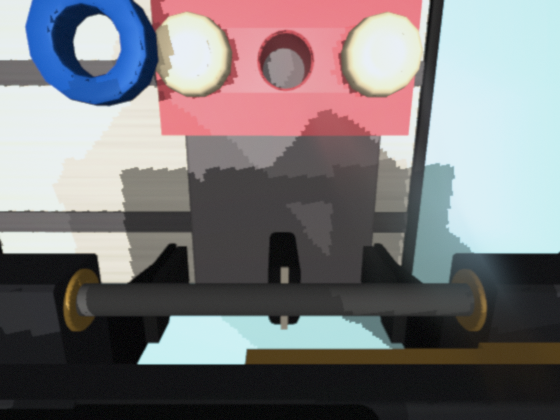

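The grip sits between the open fingers, at column 285 against the finger centre at 275. I'll nudge +3 mm in tool y and close.

```bash
python3 -m handwheel '[[-0.5,3,1.5,0,0,0,-1],[-0.5,3,1.5,0,0,0,1],[-0.5,3,1.5,0,0,0,1],[-0.5,3,1.5,0,0,0,1],[-0.5,3,1.5,0,0,0,1],[-0.5,3,1.5,0,0,0,1],[-0.5,3,1.5,0,0,0,1],[-0.5,3,1.5,0,0,0,1]]' 15; python3 - <<'E'
from h import *
where()
m=ctrl.camera_model('wrist'); im=ctrl.get_image('wrist'); np.save('m3.npy',m,allow_pickle=True); cv2.imwrite('pics/w3.png',im[:,:,::-1])
E
```

```text
time: 4.5
position: [0.4876, 0.1704, 0.054]
tool_rot: [3.123, -0.342, -0.0]
ft_force: [0.1, -0.6, -0.1]
grip_width: 0.287
t 4.50 tcp mm [487.6 170.4  54. ] yaw -12.50 tilt 0.00 F [ 0.09 -0.64 -0.05] w 0.287
```

View pics/w3.png

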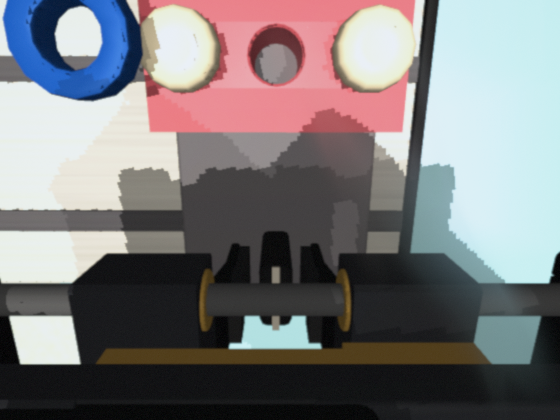

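The fingers are still closing, symmetric about the grip at column 276.

```bash
python3 -m handwheel '[[0,0,0,0,0,0,1],[0,0,0,0,0,0,1],[0,0,0,0,0,0,1],[0,0,0,0,0,0,1]]'; python3 - <<'E'
from h import *
where()
m=ctrl.camera_model('wrist'); im=ctrl.get_image('wrist'); np.save('m4.npy',m,allow_pickle=True); cv2.imwrite('pics/w4.png',im[:,:,::-1]);crop(im,0,0,440,120,1.8,'pics/w4a.png',1.0)
E
```

```text
time: 5.05
position: [0.4875, 0.1703, 0.054]
tool_rot: [3.123, -0.342, -0.0]
ft_force: [0.6, 0.2, -1.1]
grip_width: 0.162
t 5.05 tcp mm [487.5 170.3  54. ] yaw -12.51 tilt 0.01 F [ 0.64  0.21 -1.13] w 0.162
```

View pics/w4a.png

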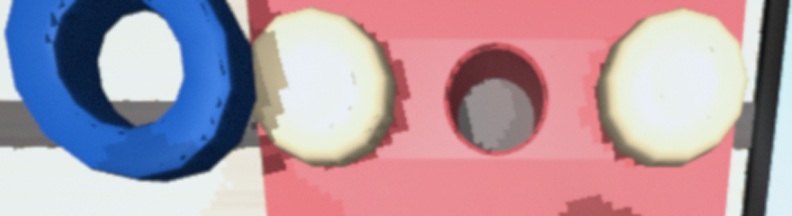

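```bash
python3 -m handwheel '[[0,-3,0,0,0,0,1],[0,-9,0,0,0,0,1],[0,-16,0,0,0,0,1],[0,-23,0,0,0,0,1],[0,-30,0,0,0,0,1],[0,-37,0,0,0,0,1],[0,-44,0,0,0,0,1],[0,-50,0,0,0,0,1],[0,-54,0,0,0,0,1],[0,-55,0,0,0,0,1],[0,-55,0,0,0,0,1],[0,-55,0,0,0,0,1]]'; python3 - <<'E'
from h import *
where()
m=ctrl.camera_model('wrist'); im=ctrl.get_image('wrist'); np.save('m5.npy',m,allow_pickle=True); cv2.imwrite('pics/w5.png',im[:,:,::-1]);crop(im,200,0,160,120,5,'pics/w5a.png',1.0)
t=ctrl.get_image('top'); cv2.imwrite('pics/t5.png',t[:,:,::-1]); crop(t,120,150,110,110,5,'pics/t5a.png',2.2)
E
```

```text
time: 6.6
position: [0.4996, 0.2244, 0.054]
tool_rot: [-3.122, 0.342, -0.001]
ft_force: [0.5, -0.3, -0.5]
grip_width: 0.159
t 6.60 tcp mm [499.6 224.4  54. ] yaw -12.50 tilt 0.04 F [ 0.51 -0.3  -0.54] w 0.159
```

View pics/w5.png

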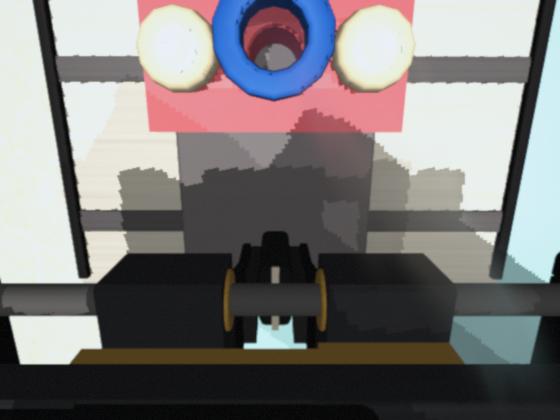

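View pics/w5a.png

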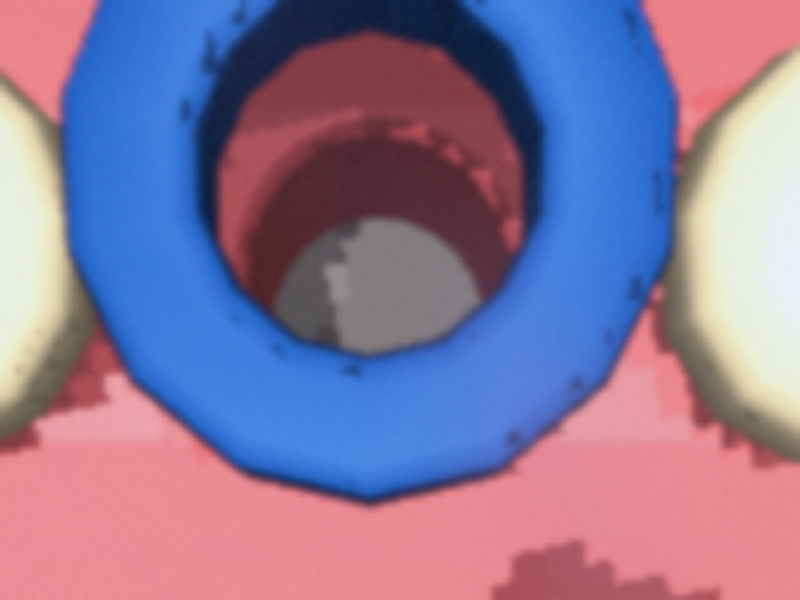

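View pics/t5a.png

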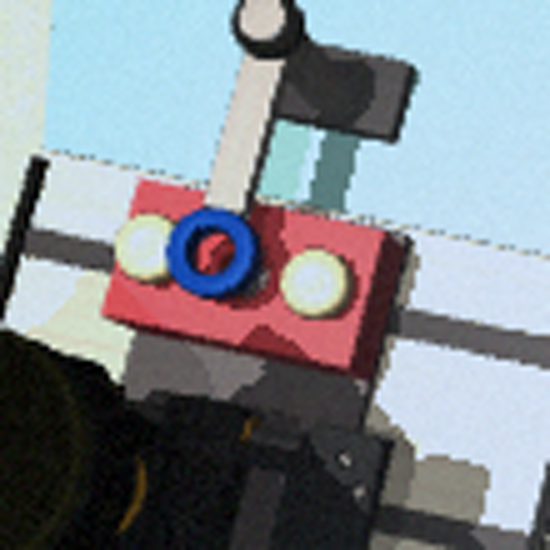

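```bash
python3 - <<'E'
from h import *
m=np.load('m5.npy',allow_pickle=True).item()
print(m['xyz'])
r=unproj(m,(274.1,38),.1);s=unproj(m,(275.5,52),.06);fl=unproj(m,(200+378/5,63),.024)
a=np.radians(-12.5);X=np.array([np.cos(a),np.sin(a)]);Y=np.array([-X[1],X[0]])
print(r,s,(r-s)[:2]@X*1e3,(r-s)[:2]@Y*1e3, (r-fl)[:2]@Y*1e3)
t=ctrl.camera_model('top')
f=lambda c:(120+(c[0]+.5)/5-.5,150+(c[1]+.5)/5-.5)
# teeth ivory tops at .08
r2=unproj(t,f((212,253)),.1); a1=unproj(t,f((147,247)),.08);a2=unproj(t,f((315,284)),.08);s2=(a1+a2)/2
print(r2,a1,a2,s2,(r2-s2)[:2]@X*1e3,(r2-s2)[:2]@Y*1e3)
E
```

```text
[0.57319156 0.20941227 0.20235693]
[0.59096161 0.20577242 0.1       ] [0.59312633 0.20487763 0.06      ] -2.307074577067214 0.40504808641398216 0.4822116021928965
[0.59036808 0.20232076 0.1       ] [0.5971832  0.23381652 0.08      ] [0.58235897 0.169096   0.08      ] [0.58977109 0.20145626 0.08      ] 0.395727798038225 0.9732253898520653
```

Ring centre column is 274.1 and socket column 275.5, so the ring is about 0.5 mm further along +Y. The top view says about 1 mm. I'll nudge 0.6 mm and release.

```bash
python3 -m handwheel '[[0,-0.6,0,0,0,0,1],[0,-0.6,0,0,0,0,1],[0,-0.6,0,0,0,0,1],[0,-0.6,0,0,0,0,-1],[0,-0.6,0,0,0,0,-1],[0,-0.6,0,0,0,0,-1],[0,-0.6,0,0,0,0,-1],[0,-0.6,0,0,0,0,-1],[0,-0.6,0,0,0,0,-1],[0,-0.6,0,0,0,0,-1]]'; python3 -m handwheel '[[0,0,-10,0,0,0,-1],[0,0,-50,0,0,0,-1],[0,0,-100,0,0,0,-1],[0,0,-150,0,0,0,-1],[0,0,-190,0,0,0,-1],[0,0,-206,0,0,0,-1],[0,0,-206,0,0,0,-1],[0,0,-206,0,0,0,-1]]'; python3 - <<'E'
from h import *
where()
m=ctrl.camera_model('wrist'); im=ctrl.get_image('wrist'); np.save('m6.npy',m,allow_pickle=True); cv2.imwrite('pics/w6.png',im[:,:,::-1]);crop(im,195,30,160,120,5,'pics/w6a.png',1.0)
E
```

```text
time: 7.95
position: [0.4996, 0.2247, 0.054]
tool_rot: [3.123, -0.342, 0.0]
ft_force: [-0.7, -0.3, -0.2]
grip_width: 0.868
time: 8.95
position: [0.4988, 0.2241, 0.2583]
tool_rot: [3.122, -0.342, -0.004]
ft_force: [1.0, -1.1, -0.7]
grip_width: 1.002
t 8.95 tcp mm [498.8 224.1 258.3] yaw -12.50 tilt 0.16 F [ 1.   -1.11 -0.65] w 1.002
```

View pics/w6.png

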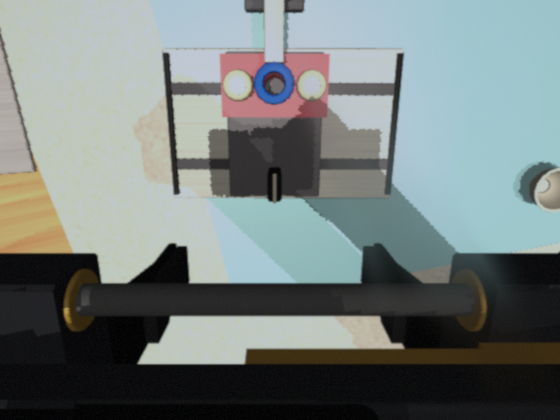

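View pics/w6a.png

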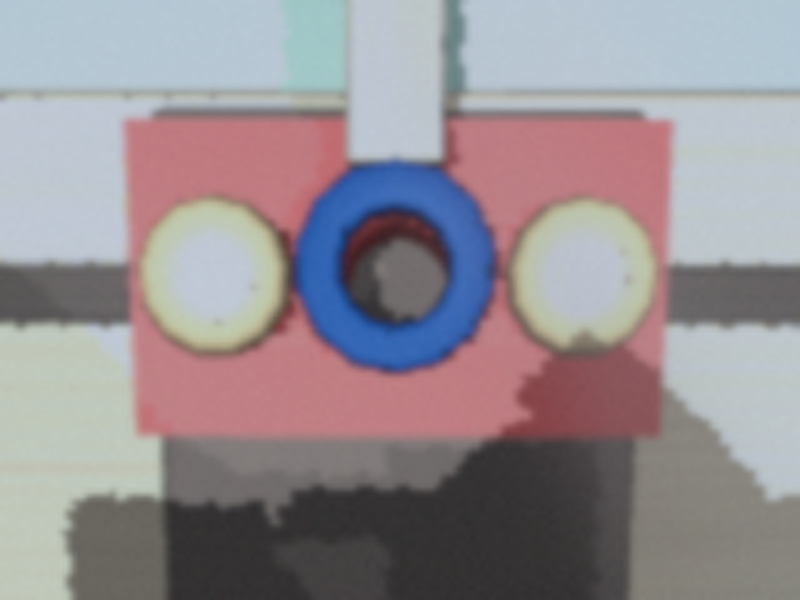

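The ring centre is at crop column 396.5, and the model and teeth centre at 398, so they agree within 0.4 mm. The carriage is released. On to the probe.

```bash
python3 - <<'E'
from h import *
m=np.load('m6.npy',allow_pickle=True).item()
f=lambda c:(195+(c[0]+.5)/5-.5,30+(c[1]+.5)/5-.5)
print("ring",unproj(m,f((396.3,264)),.1))
print("teethmid",unproj(m,f((397.8,276)),.08))
print("model mid x",unproj(m,f((398.5,119)),.06),unproj(m,f((398.5,437)),.06))
where(); shift(.489,-.256,.26,-12.5)
E
```

```text
ring [0.59259624 0.20549064 0.1       ]
teethmid [0.59188782 0.2054071  0.08      ]
model mid x [0.61937819 0.19917358 0.06      ] [0.56469873 0.21132935 0.06      ]
t 9.00 tcp mm [498.8 224.1 258.1] yaw -12.50 tilt 0.18 F [ 0.8  -0.17 -0.53] w 0.999
shift [ 94.4 470.9  -1.3] turn [0.0016 0.0028 0.    ]
```

```bash
python3 -m handwheel '[[5,25,0,0,0,0,-1],[14,75,0,0,0,0,-1],[25,130,0,0,0,0,-1],[37,185,0,0,0,0,-1],[48,240,0,0,0,0,-1],[59,295,0,0,0,0,-1],[70,350,0,0,0,0,-1],[81,405,0,0,0,0,-1],[90,448,0,0,0,0,-1],[94.5,471,0,0,0,0,-1],[94.5,471,0,0,0,0,-1],[94.5,471,0,0,0,0,-1]]'; python3 - <<'E'
from h import *
where()
m=ctrl.camera_model('wrist'); im=ctrl.get_image('wrist'); np.save('m7.npy',m,allow_pickle=True); cv2.imwrite('pics/w7.png',im[:,:,::-1])
print(proj(m,(.489,-.256,.141)))
E
```

```text
time: 10.5
position: [0.4906, -0.253, 0.2598]
tool_rot: [-3.122, 0.337, 0.001]
ft_force: [-0.0, 1.0, 0.9]
grip_width: 1.004
t 10.50 tcp mm [ 490.6 -253.   259.8] yaw -12.32 tilt 0.08 F [-0.03  0.97  0.93] w 1.004
[281.12020983 208.71018962]
```

View pics/w7.png

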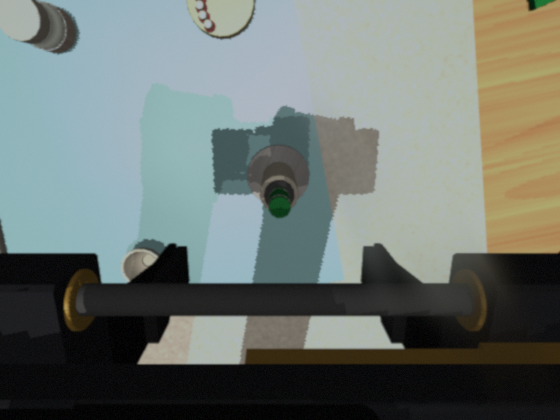

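The probe handle is at (279,203), the stand foot at (279,170) and the dish at (145,262), well clear below.

```bash
python3 - <<'E'
from h import *
im=cv2.imread('pics/w7.png')[:,:,::-1]; crop(im,240,140,80,90,6,'pics/w7a.png',2.0)
E
```

```text
(no output)
```

View pics/w7a.png

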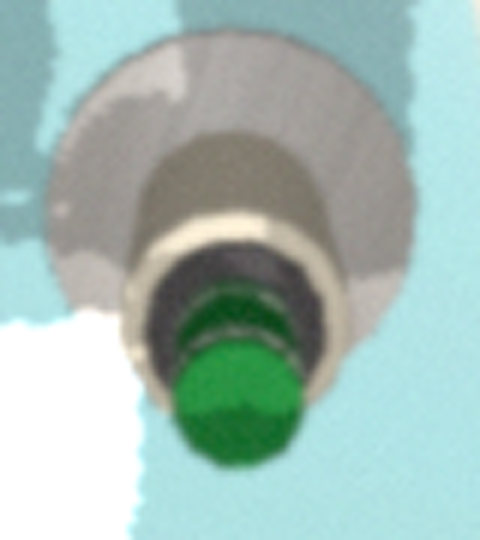

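```bash
python3 - <<'E'
from h import *
m=np.load('m7.npy',allow_pickle=True).item()
f=lambda c:(240+(c[0]+.5)/6-.5,140+(c[1]+.5)/6-.5)
p=unproj(m,f((238.5,400)),.141);print("handle",p,"flange",unproj(m,f((236,326)),.101),"foot",unproj(m,f((231,218)),.006))
where(); shift(.490,-.256,.12,-12.5)
E
```

```text
handle [ 0.49127092 -0.25504522  0.141     ] flange [ 0.49164051 -0.25518064  0.101     ] foot [ 0.49031077 -0.25483775  0.006     ]
t 10.55 tcp mm [ 490.6 -252.9  260. ] yaw -12.29 tilt 0.05 F [-0.53  0.23 -0.16] w 0.999
shift [1.0e-01 3.3e+00 1.4e+02] turn [-0.0008  0.0002  0.0037]
```

```bash
python3 -m handwheel '[[1,3,30,0,0,0.003,-1],[1,3,75,0,0,0.003,-1],[1,3,115,0,0,0.003,-1],[1,3,135,0,0,0.003,-1],[1,3,140,0,0,0.003,-1],[1,3,140,0,0,0.003,-1],[1,3,140,0,0,0.003,-1],[1,3,140,0,0,0.003,-1]]'; python3 - <<'E'
from h import *
where()
m=ctrl.camera_model('wrist'); im=ctrl.get_image('wrist'); np.save('m8.npy',m,allow_pickle=True); cv2.imwrite('pics/w8.png',im[:,:,::-1])
E
```

```text
time: 11.55
position: [0.4909, -0.259, 0.1211]
tool_rot: [3.121, -0.347, 0.003]
ft_force: [-0.0, -1.2, 0.5]
grip_width: 1.0
t 11.55 tcp mm [ 490.9 -259.   121.1] yaw -12.67 tilt 0.11 F [-0.01 -1.16  0.48] w 1.0
```

View pics/w8.png

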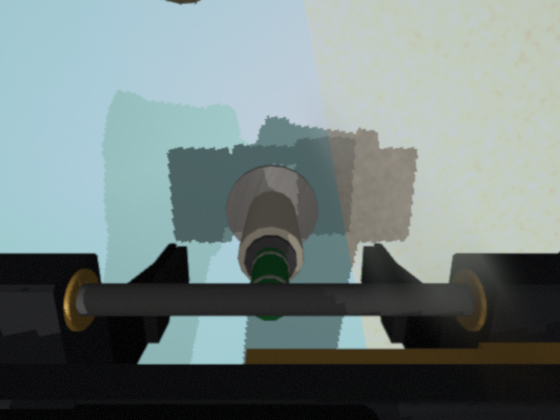

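Handle is at column 270, against a finger centre of about 276. Shift about 2.4 mm back and close gently.

```bash
python3 -m handwheel '[[0,-2.4,0,0,0,-0.003,-1],[0,-2.4,0,0,0,-0.003,-0.2],[0,-2.4,0,0,0,-0.003,0.4],[0,-2.4,0,0,0,-0.003,0.4],[0,-2.4,0,0,0,-0.003,0.4],[0,-2.4,0,0,0,-0.003,0.4],[0,-2.4,0,0,0,-0.003,0.4],[0,-2.4,0,0,0,-0.003,0.4]]' 20; python3 - <<'E'
from h import *
where()
m=ctrl.camera_model('wrist'); im=ctrl.get_image('wrist'); np.save('m9.npy',m,allow_pickle=True); cv2.imwrite('pics/w9.png',im[:,:,::-1]); crop(im,200,210,150,150,4,'pics/w9a.png',2)
E
```

```text
time: 12.6
position: [0.4908, -0.2565, 0.12]
tool_rot: [3.123, -0.342, -0.0]
ft_force: [-0.5, 0.4, -0.2]
grip_width: 0.331
t 12.60 tcp mm [ 490.8 -256.5  120. ] yaw -12.50 tilt 0.01 F [-0.47  0.44 -0.18] w 0.331
```

View pics/w9a.png

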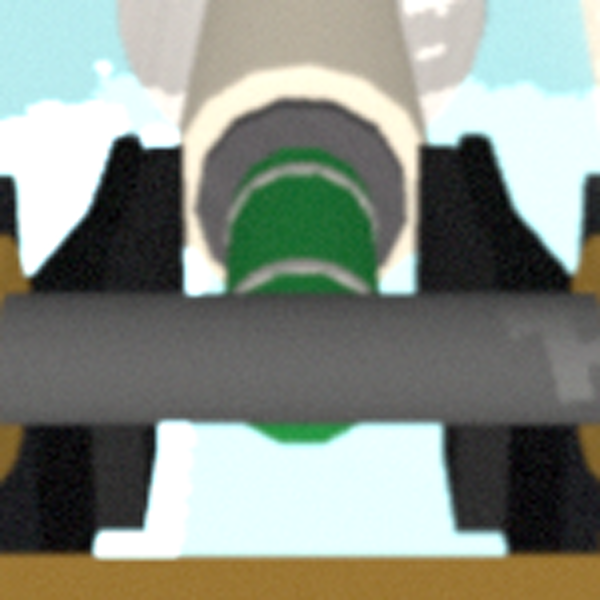

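The fingers are centred on the handle (crop column 302 for both). Closing fully, then checking before the lift.

```bash
python3 -m handwheel '[[0,0,0,0,0,0,1],[0,0,0,0,0,0,1],[0,0,0,0,0,0,1],[0,0,0,0,0,0,1],[0,0,0,0,0,0,1]]' 25; python3 -m handwheel '[[0,0,-5,0,0,0,1],[0,0,-20,0,0,0,1],[0,0,-40,0,0,0,1],[0,0,-65,0,0,0,1],[0,0,-90,0,0,0,1],[0,0,-115,0,0,0,1],[0,0,-140,0,0,0,1],[0,0,-155,0,0,0,1],[0,0,-160,0,0,0,1],[0,0,-160,0,0,0,1],[0,0,-160,0,0,0,1],[0,0,-160,0,0,0,1]]'; python3 - <<'E'
from h import *
where()
m=ctrl.camera_model('wrist'); im=ctrl.get_image('wrist'); np.save('m10.npy',m,allow_pickle=True); cv2.imwrite('pics/w10.png',im[:,:,::-1]); crop(im,200,210,150,150,4,'pics/w10a.png',2)
im=ctrl.get_image('scene'); cv2.imwrite('pics/s10.png',im[:,:,::-1]); crop(im,80,60,140,160,4,'pics/s10a.png',1.6)
E
```

```text
time: 13.28
position: [0.4908, -0.2564, 0.12]
tool_rot: [3.123, -0.342, -0.0]
ft_force: [-1.1, -1.3, 0.2]
grip_width: 0.2
time: 14.78
position: [0.4905, -0.2562, 0.2792]
tool_rot: [-3.122, 0.342, 0.002]
ft_force: [-0.4, -0.8, -1.7]
grip_width: 0.201
t 14.78 tcp mm [ 490.5 -256.2  279.2] yaw -12.50 tilt 0.08 F [-0.41 -0.83 -1.7 ] w 0.201
```

View pics/w10a.png

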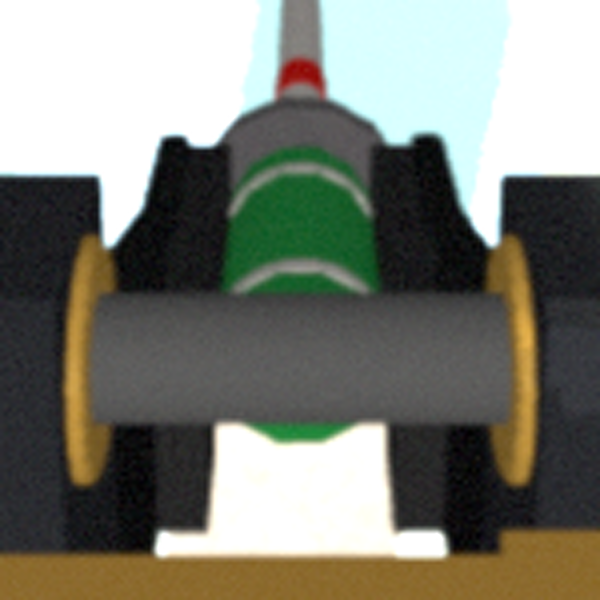

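View pics/s10a.png

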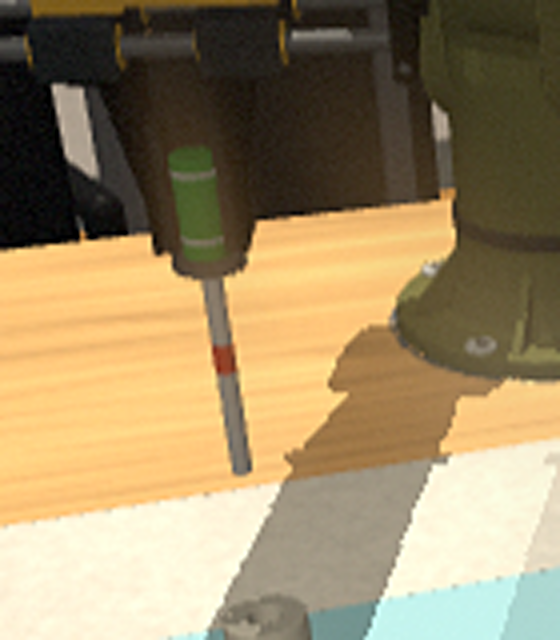

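The probe is out of the stand and looks upright. The wrist view shows the whole rod, so I'll measure the in-hand offset and tilt.

```bash
python3 - <<'E'
from h import *
im=cv2.imread('pics/w10.png')[:,:,::-1]; crop(im,235,150,80,110,5.4,'pics/w10b.png',1.8)
m=np.load('m10.npy',allow_pickle=True).item()
p=np.array([.4905,-.2562,.2792])
for h,n in ((0,'tip'),(.046,'b0'),(.058,'b1'),(.09,'fl'),(.135,'top')): 
    q=p+[0,0,-.114+h]; px=proj(m,q); print(n,q[2],px,(px-[235,150])*5.4)
E
```

```text
tip 0.1652 [276.75403532 209.1384157 ] [225.47179073 319.34744477]
b0 0.2112 [277.07699605 228.67368375] [227.21577866 424.83789224]
b1 0.2232 [277.18290352 235.07982136] [227.78767902 459.43103535]
fl 0.2552 [277.5294983  256.04466703] [229.6592908  572.64120197]
top 0.3002 [278.26939354 300.79949496] [233.6547251 814.3172728]
```

View pics/w10b.png

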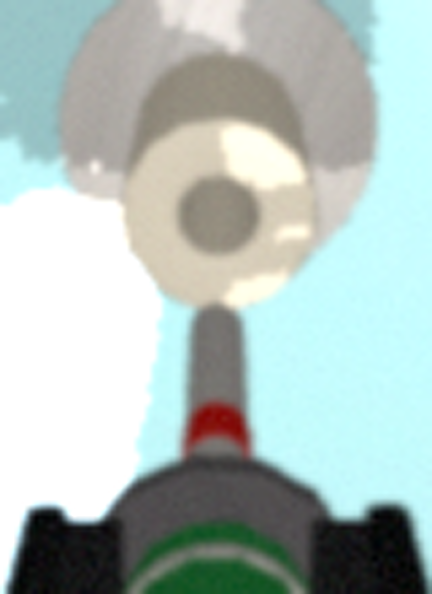

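```bash
cat > fit.py <<'E'
from h import *
from scipy.optimize import least_squares
a=np.radians(-12.5);X=np.array([np.cos(a),np.sin(a),0]);Y=np.array([-X[1],X[0],0])
def res(v,m,p,obs):
    ex,tilt,h=v
    ax=np.array([0,0,1])*np.cos(tilt)+X*np.sin(tilt);fx=X*np.cos(tilt)-np.array([0,0,1])*np.sin(tilt)
    tip=p+X*ex+np.array([0,0,-.114+h])
    return [proj(m,tip+ax*z+fx*r)[1]-row for z,r,row in obs]
E
python3 - <<'E'
from fit import *
m=np.load('m10.npy',allow_pickle=True).item();p=np.array([.4905,-.2562,.2792])
f=lambda c:150+(c+.5)/5.4-.5
obs=[(0,.004,f(305)),(.046,.004,f(405)),(.058,.004,f(437)),(.09,.014,f(458)),(.135,-.009,210+440/4)]
for o in (obs,obs[:4]):
    s=least_squares(res,[0,0,0],args=(m,p,o),x_scale=[.001,.01,.001]);print(s.x[0]*1e3,np.degrees(s.x[1]),s.x[2]*1e3,s.fun)
    s=least_squares(lambda v:res([v[0],0,v[1]],m,p,o),[0,0],x_scale=[.001,.001]);print("notilt",s.x*1e3,s.fun)
print(unproj(m,(235+(218)/5.4,f(215)),.096))
E
```

```text
-3.254126792227 -0.6699294075499977 -7.339155977198759 [-0.36875888  0.19881712  0.48753069 -0.27354913 -0.04088626]
notilt [-2.97686566 -4.5695825 ] [ 0.21334653  0.34250028  0.50837727 -0.93680468  0.06805762]
-10.619389922657456 -1.9723971335910675 -32.88324611429501 [-0.00467343  0.01570417 -0.00990905 -0.00110961]
notilt [-1.11256602  0.94290422] [-0.19929294  0.32718127  0.65668922 -0.68301795]
[ 0.49066104 -0.25519182  0.096     ]
```

```bash
python3 -m handwheel '[[0,-15,0,0,0,0,1],[0,-55,0,0,0,0,1],[0,-105,0,0,0,0,1],[0,-155,0,0,0,0,1],[0,-205,0,0,0,0,1],[0,-255,0,0,0,0,1],[0,-305,0,0,0,0,1],[0,-355,0,0,0,0,1],[0,-405,0,0,0,0,1],[0,-445,0,0,0,0,1],[0,-465,0,0,0,0,1],[0,-471,0,0,0,0,1]]'; python3 -m handwheel '[[0,0,15,0,0,0,1],[0,0,30,0,0,0,1],[0,0,35,0,0,0,1],[0,0,35,0,0,0,1],[0,0,35,0,0,0,1]]'; python3 - <<'E'
from h import *
where()
m=ctrl.camera_model('wrist'); im=ctrl.get_image('wrist'); np.save('m11.npy',m,allow_pickle=True); cv2.imwrite('pics/w11.png',im[:,:,::-1]); crop(im,225,150,100,110,5.4,'pics/w11b.png',1.3)
im=ctrl.get_image('scene'); cv2.imwrite('pics/s11.png',im[:,:,::-1]); crop(im,340,90,120,130,4.5,'pics/s11a.png',1.6)
E
```

```text
time: 16.38
position: [0.5923, 0.2046, 0.2799]
tool_rot: [3.123, -0.339, -0.001]
ft_force: [-0.7, -0.6, -1.1]
grip_width: 0.2
time: 17.0
position: [0.593, 0.2033, 0.2455]
tool_rot: [-3.123, 0.343, -0.001]
ft_force: [-0.2, 0.0, -1.4]
grip_width: 0.202
t 17.00 tcp mm [593.  203.3 245.5] yaw -12.52 tilt 0.05 F [-0.24  0.01 -1.38] w 0.202
```

View pics/w11b.png

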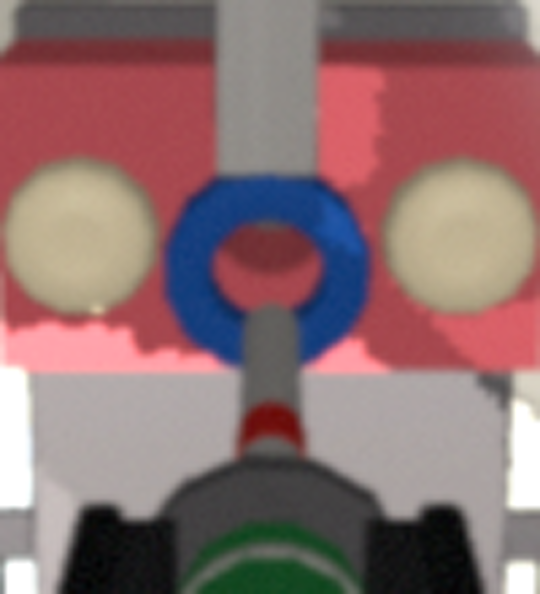

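View pics/s11a.png

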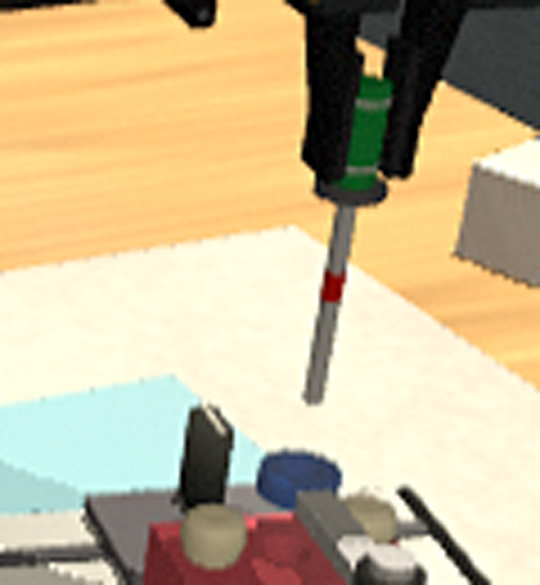

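```bash
python3 - <<'E'
from fit import *
m=np.load('m11.npy',allow_pickle=True).item();p=np.array([.593,.2033,.2455])
print(m['xyz'])
def ringbox(c,r,z):
    t=np.linspace(0,2*np.pi,200);P=np.array([proj(m,[c[0]+r*np.cos(k),c[1]+r*np.sin(k),z]) for k in t])
    P=(P-[225,150])*5.4;return np.round([P[:,0].min(),P[:,0].max(),P[:,1].min(),P[:,1].max()],0)
for c in [(.593,.2052),(.590,.206),(.596,.2046)]:
    print(c,"outer",ringbox(c,.017,.1),ringbox(c,.017,.088),"bore",ringbox(c,.009,.1),ringbox(c,.009,.088))
f=lambda c:150+(c+.5)/5.4-.5
obs=[(0,.004,f(305)),(.046,.004,f(405)),(.058,.004,f(437)),(.09,.014,f(458))]
for h in (-.004,-.002,0,.002): 
  s=least_squares(lambda v:res([v[0],v[1],h],m,p,obs),[0,0],x_scale=[.001,.01]);print(h,s.x[0]*1e3,np.degrees(s.x[1]),s.fun)
E
```

```text
[0.66651197 0.18838708 0.39386937]
(0.593, 0.2052) outer [161. 374. 165. 371.] [165. 370. 150. 350.] bore [211. 324. 214. 324.] [213. 322. 198. 304.]
(0.59, 0.206) outer [160. 373. 184. 389.] [164. 369. 169. 367.] bore [210. 323. 234. 342.] [212. 321. 217. 322.]
(0.596, 0.2046) outer [160. 374. 146. 353.] [164. 370. 132. 332.] bore [210. 323. 196. 305.] [212. 321. 180. 286.]
-0.004 -2.0198832741044335 -0.5856812031848824 [-0.38661274  0.22202569  0.54515465 -0.37582974]
-0.002 -1.44875347103784 -0.482668551423537 [-0.41736921  0.23803962  0.58927234 -0.40478439]
0 -0.8774545401123192 -0.379872183400331 [-0.44878407  0.25430618  0.6342473  -0.43417536]
0.002 -0.305981694104082 -0.2772962997626596 [-0.48087852  0.27083116  0.68010503 -0.464012  ]
```

The ring centre is at crop (267.5,267). The tip is at column 271, about 0.4 mm to the right. I'll step to just above the ring with a small correction, still clear of it.

```bash
python3 -m handwheel '[[0.8,-0.3,8,0,0,0,1],[0.8,-0.3,16,0,0,0,1],[0.8,-0.3,22,0,0,0,1],[0.8,-0.3,22,0,0,0,1],[0.8,-0.3,22,0,0,0,1],[0.8,-0.3,22,0,0,0,1]]'; python3 - <<'E'
from h import *
where()
m=ctrl.camera_model('wrist'); im=ctrl.get_image('wrist'); np.save('m12.npy',m,allow_pickle=True); cv2.imwrite('pics/w12.png',im[:,:,::-1]); crop(im,235,160,80,80,7,'pics/w12b.png',1.3)
im=ctrl.get_image('scene'); cv2.imwrite('pics/s12.png',im[:,:,::-1]); crop(im,370,120,80,90,6.5,'pics/s12a.png',1.6)
im=ctrl.get_image('top'); cv2.imwrite('pics/t12.png',im[:,:,::-1]); crop(im,120,150,110,110,5,'pics/t12a.png',2.2)
E
```

```text
time: 17.85
position: [0.5938, 0.2036, 0.2233]
tool_rot: [-3.123, 0.342, -0.001]
ft_force: [0.7, 0.2, -1.1]
grip_width: 0.195
t 17.85 tcp mm [593.8 203.6 223.3] yaw -12.50 tilt 0.03 F [ 0.74  0.18 -1.06] w 0.195
```

View pics/w12b.png

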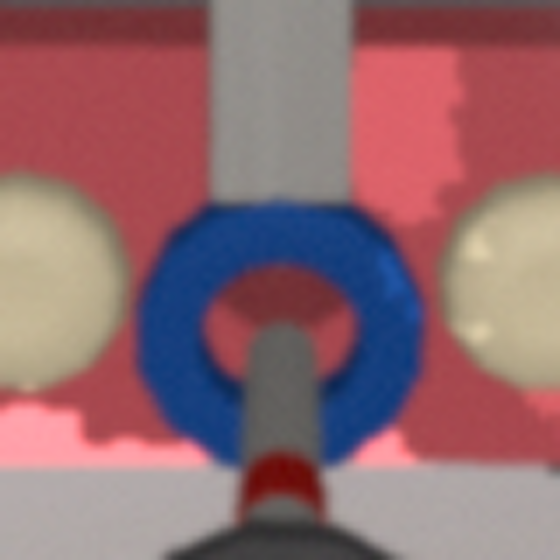

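View pics/s12a.png

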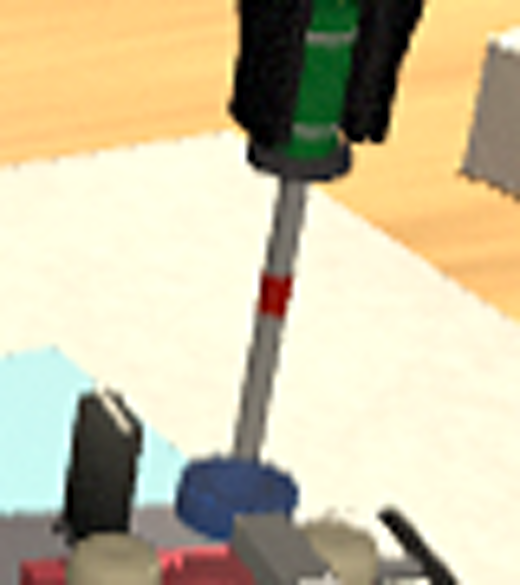

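View pics/t12a.png

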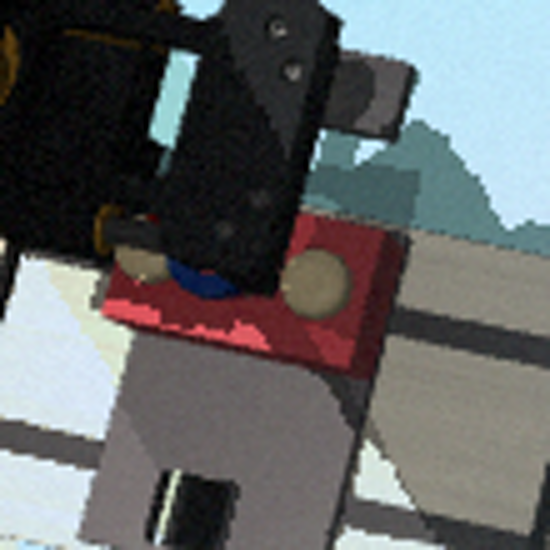

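```bash
python3 - <<'E'
from fit import *
s=ctrl.camera_model('scene'); S=lambda c:(370+(c[0]+.5)/6.5-.5,120+(c[1]+.5)/6.5-.5)
m=np.load('m12.npy',allow_pickle=True).item(); W=lambda c:(235+(c[0]+.5)/7-.5,160+(c[1]+.5)/7-.5)
XY=lambda q:(round(q[:2]@X[:2]*1e3,1),round(q[:2]@Y[:2]*1e3,1))
print("wrist bore far edge(X-9)",XY(unproj(m,W((281,263)),.1)),"outer near edge (X+17)",XY(unproj(m,W((281,468)),.1)))
for z in (.105,.109,.113): print("wrist tip front(X+4)",z,XY(unproj(m,W((282.5,322)),z)))
print("band low edge front", [XY(unproj(m,W((282.5,452)),.046+z)) for z in (.105,.109,.113)])
r=unproj(s,S((237.5,482)),.1);print("scene ring",r,XY(r))
for z in (.105,.109,.113): print("scene tip",z,XY(unproj(s,S((244,455)),z)))
for z in (.105,.109,.113): print("scene band mid",z,XY(unproj(s,S((275,297)),z+.052)))
print("pred px of band top/bot/flange", [ (proj(s,[*(r[:2]),.109+k])-[370,120])*6.5 for k in (0,.046,.058,.09)])
p=np.array([.5938,.2036,.2233]);print("TCP",XY(p))
E
```

```text
wrist bore far edge(X-9) (np.float64(543.1), np.float64(329.0)) outer near edge (X+17) (np.float64(518.6), np.float64(329.0))
wrist tip front(X+4) 0.105 (np.float64(537.5), np.float64(328.8))
wrist tip front(X+4) 0.109 (np.float64(538.6), np.float64(328.8))
wrist tip front(X+4) 0.113 (np.float64(539.7), np.float64(328.8))
band low edge front [(np.float64(537.4), np.float64(328.8)), (np.float64(538.8), np.float64(328.8)), (np.float64(540.1), np.float64(328.8))]
scene ring [0.59229603 0.2030018  0.1       ] (np.float64(534.3), np.float64(326.4))
scene tip 0.105 (np.float64(527.9), np.float64(330.1))
scene tip 0.109 (np.float64(534.6), np.float64(326.7))
scene tip 0.113 (np.float64(541.2), np.float64(323.4))
scene band mid 0.105 (np.float64(530.8), np.float64(329.4))
scene band mid 0.109 (np.float64(538.4), np.float64(325.6))
scene band mid 0.113 (np.float64(545.9), np.float64(321.8))
pred px of band top/bot/flange [array([239.68265763, 451.84611175]), array([265.75319161, 307.00857106]), array([272.80044357, 267.85683587]), array([292.11982031, 160.52604559])]
TCP (np.float64(535.7), np.float64(327.3))
```

```bash
python3 - <<'E'
from h import *
im=cv2.imread('pics/s12.png')[:,:,::-1]; crop(im,385,170,50,40,14,'pics/s12b.png',1.6)
E
```

```text
(no output)
```

View pics/s12b.png

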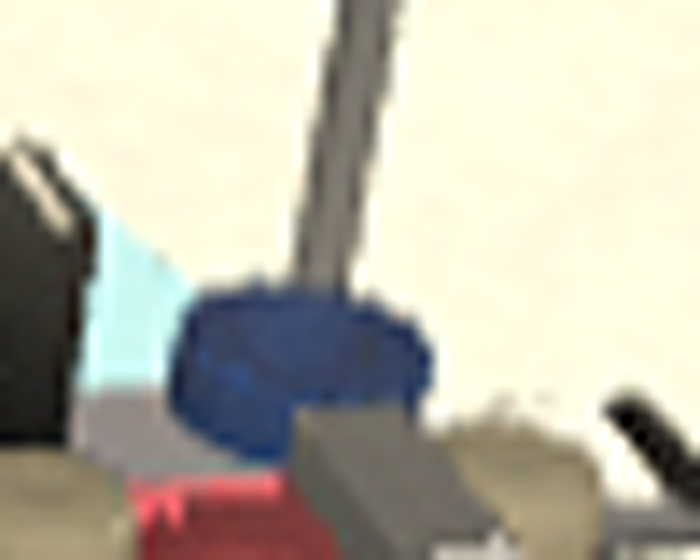

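Wrist: tip and ring agree within 0.3 mm in both axes. Scene: within about 0.7 mm. Lowering slowly through the ring now, with a check part-way.

```bash
python3 -m handwheel '[[0,0,2,0,0,0,1],[0,0,5,0,0,0,1],[0,0,8,0,0,0,1],[0,0,11,0,0,0,1],[0,0,14,0,0,0,1],[0,0,17,0,0,0,1],[0,0,20,0,0,0,1],[0,0,23,0,0,0,1],[0,0,25,0,0,0,1],[0,0,25,0,0,0,1],[0,0,25,0,0,0,1]]'; python3 - <<'E'
from h import *
where()
m=ctrl.camera_model('wrist'); im=ctrl.get_image('wrist'); np.save('m13.npy',m,allow_pickle=True); cv2.imwrite('pics/w13.png',im[:,:,::-1]); crop(im,235,160,80,80,7,'pics/w13b.png',1.3)
im=ctrl.get_image('scene'); cv2.imwrite('pics/s13.png',im[:,:,::-1]); crop(im,370,130,70,80,7,'pics/s13a.png',1.6)
E
```

```text
time: 19.38
position: [0.5937, 0.2036, 0.1981]
tool_rot: [-3.123, 0.342, -0.0]
ft_force: [0.5, -0.1, -0.6]
grip_width: 0.2
t 19.38 tcp mm [593.7 203.6 198.1] yaw -12.50 tilt 0.01 F [ 0.5 -0.1 -0.6] w 0.2
```

View pics/w13b.png

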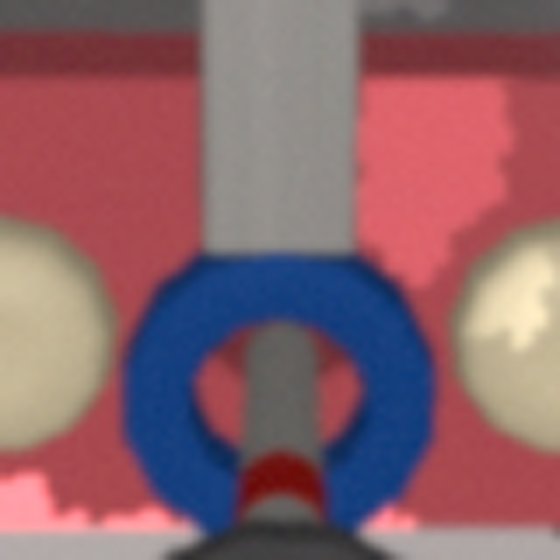

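View pics/s13a.png

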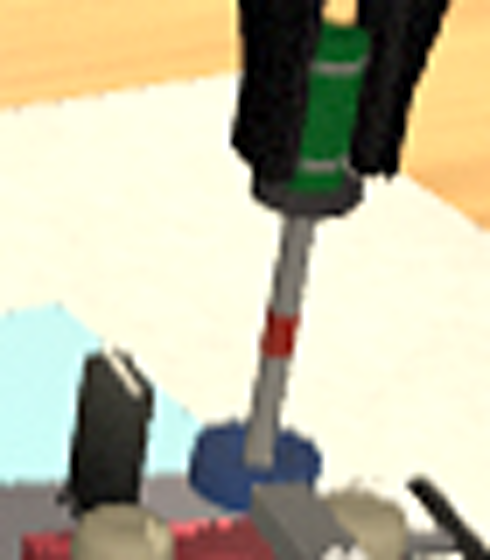

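The rod is inside the bore. Gaps in the wrist view are 53 px on the left and 44 px on the right at crop row 390. Allowing for parallax that is about 0.3 mm off centre, and force shows only noise. Continuing down.

```bash
python3 -m handwheel '[[0,-0.2,3,0,0,0,1],[0,-0.2,7,0,0,0,1],[0,-0.2,11,0,0,0,1],[0,-0.2,15,0,0,0,1],[0,-0.2,19,0,0,0,1],[0,-0.2,23,0,0,0,1],[0,-0.2,27,0,0,0,1],[0,-0.2,30,0,0,0,1],[0,-0.2,30,0,0,0,1],[0,-0.2,30,0,0,0,1]]'; python3 - <<'E'
from h import *
where()
E
```

```text
time: 20.72
position: [0.5937, 0.2038, 0.1681]
tool_rot: [-3.123, 0.342, -0.0]
ft_force: [0.6, -0.2, -0.5]
grip_width: 0.2
t 20.73 tcp mm [593.7 203.8 168.1] yaw -12.50 tilt 0.01 F [ 0.6  -0.19 -0.52] w 0.2
```

```bash
python3 -m handwheel '[[0,0,3,0,0,0,1],[0,0,6,0,0,0,1],[0,0,9,0,0,0,1],[0,0,11,0,0,0,1],[0,0,12,0,0,0,1],[0,0,12,0,0,0,1],[0,0,12,0,0,0,1],[0,0,12,0,0,0,1]]'; python3 - <<'E'
from h import *
where()
m=ctrl.camera_model('wrist'); im=ctrl.get_image('wrist'); np.save('m14.npy',m,allow_pickle=True); cv2.imwrite('pics/w14.png',im[:,:,::-1]); crop(im,225,160,100,100,6,'pics/w14b.png',1.3)
im=ctrl.get_image('scene'); cv2.imwrite('pics/s14.png',im[:,:,::-1]); crop(im,375,150,60,60,9,'pics/s14a.png',1.6)
im=ctrl.get_image('top'); cv2.imwrite('pics/t14.png',im[:,:,::-1])
E
```

```text
time: 21.72
position: [0.5937, 0.2038, 0.1561]
tool_rot: [3.123, -0.342, 0.0]
ft_force: [-0.5, 0.0, -1.6]
grip_width: 0.199
t 21.73 tcp mm [593.7 203.8 156.1] yaw -12.50 tilt 0.01 F [-0.49  0.03 -1.59] w 0.199
```

View pics/w14b.png

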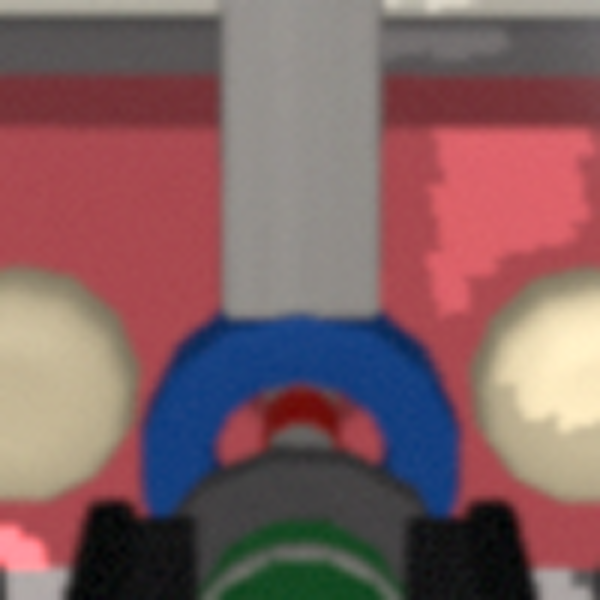

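View pics/s14a.png

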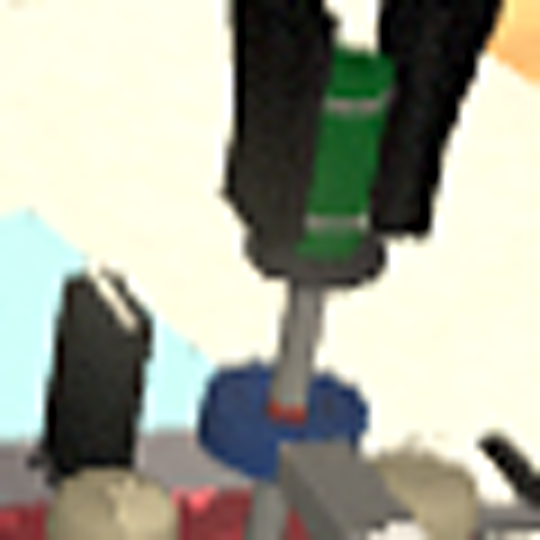

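View pics/t14.png

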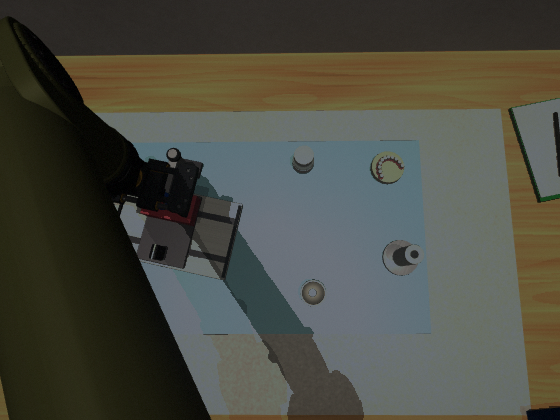

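```bash
python3 - <<'E'
from fit import *
m=np.load('m14.npy',allow_pickle=True).item(); W=lambda c:(225+(c[0]+.5)/6-.5,160+(c[1]+.5)/6-.5)
s=ctrl.camera_model('scene'); S=lambda c:(375+(c[0]+.5)/9-.5,150+(c[1]+.5)/9-.5)
XY=lambda q:np.round([q[:2]@X[:2]*1e3,q[:2]@Y[:2]*1e3],1)
print("bore far-9",XY(unproj(m,W((300,387)),.1))-[9,0]," band top front-4",[XY(unproj(m,W((302.5,427)),z))-[4,0] for z in (.098,.1,.102)])
print("flange front-14",XY(unproj(m,W((302,448)),.137))-[14,0],XY(unproj(m,W((302,448)),.132))-[14,0])
c=XY(np.array([.593,.2050]))
r=X*.5345+Y*.3270
for zz in (.088,.1): 
  t=np.linspace(0,2*np.pi,100)
  for rad in (.017,.009):
    P=np.array([proj(s,[r[0]+rad*np.cos(k),r[1]+rad*np.sin(k),zz]) for k in t]);P=(P-[375,150])*9;print(zz,rad,P.min(0).round(),P.max(0).round())
print([((proj(s,[r[0],r[1],z])-[375,150])*9).round() for z in (.07,.094,.1,.132)])
E
```

```text
bore far-9 [533.7 329.1]  band top front-4 [array([533.7, 328.8]), array([534.4, 328.8]), array([535.1, 328.8])]
flange front-14 [535.6 328.9] [533.8 328.9]
0.088 0.017 [191. 402.] [358. 486.]
0.088 0.009 [230. 422.] [319. 466.]
0.1 0.017 [199. 353.] [368. 436.]
0.1 0.009 [239. 372.] [328. 416.]
[array([261., 517.]), array([279., 419.]), array([283., 394.]), array([308., 257.])]
```

The band top is just at the ring's top face and the rod is clear all round. Jar (303,158), dish (313,292) and cast (387,168) are unmoved in the top view. Wrist suggests +0.7 mm in X, −0.3 in Y; scene suggests about +1.2 mm to image right. I'll make a small compromise nudge and settle.

```bash
python3 -m handwheel '[[-0.2,0.1,0,0,0,0,1],[-0.5,0.2,0,0,0,0,1],[-0.5,0.2,0,0,0,0,1],[-0.5,0.2,0,0,0,0,1],[-0.5,0.2,0,0,0,0,1],[-0.5,0.2,0,0,0,0,1],[-0.5,0.2,0,0,0,0,1],[-0.5,0.2,0,0,0,0,1]]'; python3 - <<'E'
from h import *
where()
im=ctrl.get_image('wrist'); cv2.imwrite('pics/w15.png',im[:,:,::-1]); a=im[160:260,225:325]
s=ctrl.get_image('scene'); cv2.imwrite('pics/s15.png',s[:,:,::-1]); b=s[150:210,375:435]
r=lambda c:cv2.resize(np.clip(c.astype(float)*1.4,0,255).astype(np.uint8)[:,:,::-1],(400,400),interpolation=cv2.INTER_CUBIC)
cv2.imwrite('pics/fin.png',np.hstack([r(a),r(b)])); where()
E
```

```text
time: 22.88
position: [0.5931, 0.2036, 0.156]
tool_rot: [3.123, -0.342, 0.0]
ft_force: [0.6, -0.5, 0.4]
grip_width: 0.201
t 22.88 tcp mm [593.1 203.6 156. ] yaw -12.50 tilt 0.01 F [ 0.59 -0.46  0.36] w 0.201
t 22.98 tcp mm [593.1 203.7 156. ] yaw -12.50 tilt 0.01 F [ 0.45 -0.82 -0.93] w 0.196
```

View pics/fin.png

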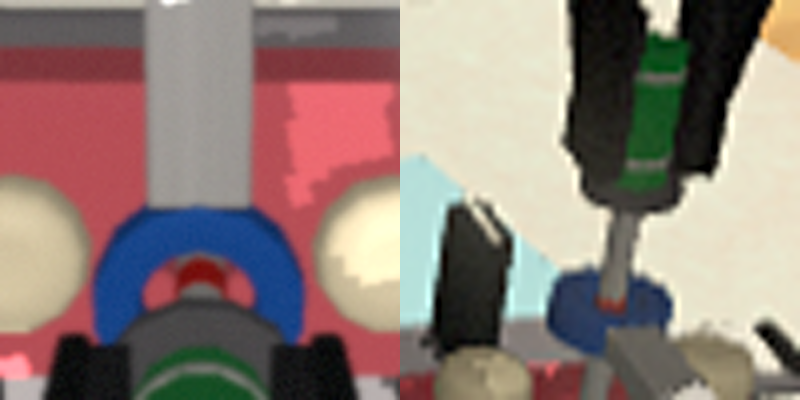

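The rod stands in the middle of the bore: wrist crop shows the bore at 143–257 and the rod at 177–226. The red band is level with the ring and nothing moves. Handing in.

```bash
python3 - <<'E'
from h import *
ctrl.close_job(); where()
E
```

```text
the job is handed in; nothing more can be done
the job is handed in; nothing more can be done
```

I slid the carriage about 55.6 mm until the socket was under the ring and let go of it. Then I lifted the probe out of its stand and lowered it about 67 mm through the ring into the socket. I handed the job in at about 23 s with the gripper still holding the probe; no verdict is reported.

**Final position:** The tool was at (593.1, 203.7, 156.0) mm with 0.01° of tilt. That puts the tip about 42 mm above the table and the middle of the band about 94 mm up, the ring's mid-height. The force readings showed only noise during the lowering and at the end.

**Carriage:** After release, the wrist view put the socket within about 0.4 mm of the ring along the track.

**Centring:** The two cameras disagreed by about 1 mm.
- The wrist camera put the rod at +0.7 mm in the track's x and −0.3 mm in its y.
- The scene camera put it about 1.2 mm towards the right of its image.
- I moved 0.5 mm in x and 0.2 mm in y as a compromise. I estimate about 1 mm of remaining error, against 3 mm allowed.

**Bystanders:** The jar, dish and cast were at the same pixels in the last top view, taken before that nudge, as at the start.

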